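# Pump up the glaze sprayer until its pressure pin is out

## Task

Get the steel glaze sprayer ready by pushing and pressing with the fingertips: push the red lever of its bleed cock round to its stop, so that it lies across the little outlet and the cock is shut. Then press the black plunger knob on top again and again, full strokes, letting it spring right back up each time, until the orange pressure pin stands fully out, and finish clear of the sprayer with the cock still shut and the knob up. Do not touch the pin itself, do not shift, tip or lift the sprayer, and leave the bowl, jar, cup and brush where they are.

Things in the scene. Friction and masses are not known exactly. Their poses are not given: they have to be found in the camera images.
- sprayer: hand-pumped glaze sprayer standing loose on the bench: upright steel tank, 160 mm across and 188 mm high, about 3.4 kg. Origin: centre of its underside; z up, its spray nozzle points along its +x (nozzle tip 116 mm from the axis, 204 mm up), the bleed cock stands on the shoulder towards its +y, the pressure pin on the shoulder towards its -y. It stays where it stands
- knob_top (a point): centre of the flat top of the black plunger knob on the sprayer's axis (moves with the knob). Round mushroom knob 60 mm across, 18 mm thick, its top 270 mm above the bench when up; below it only the thin rod, then a black collar 80 mm across, 208 mm up
- plunger (a joint): how far the plunger knob is pressed down, m: 0 = up, 0.032 = bottom of the stroke. A spring brings it back up by itself; it takes 6 N to start and about 16 N at the bottom, a little more when pressed fast. With the bleed cock shut, each stroke of 25 mm or more from the top, followed by a full return, lifts the pressure pin 9 mm (the first stroke may lift it less or more), so 4 or 5 strokes do it; strokes under 22 mm may gain nothing. With the cock open pumping does nothing
- cock_axis (a point): point on the upright turning axis of the bleed cock's lever, 58 mm from the tank's axis towards the sprayer's +y, at the lever's mid-height, 236 mm above the bench. Below the lever a 26 mm brass valve body with a brass outlet spigot 11 mm thick that points outward along the sprayer's +y, 34 mm long, its top 194 mm above the bench
- lever_tip (a point): outer end of the cock's lever, 60 mm from its turning axis, mid-height. The lever is level: steel shank, then a red grip from 22 to 60 mm from the axis, 13 mm wide and 9 mm thick
- cock (a joint): angle of the bleed cock's lever, rad: 0 = open, the lever points outward (sprayer's +y) over the outlet; 1.571 = shut, at its stop, the lever lies across the outlet and points along the sprayer's -x. Grows counter-clockwise seen from above. Stays where it is left; about 2 N at the grip turns it
- pin_top (a point): top of the pressure pin: orange pin 9 mm across that rises straight out of a brass fitting on the shoulder, with a green band 6 mm high at its foot that shows whole only when the pin is fully out
- pin (a joint): how far the pressure pin has come out, m: 0 = in, 0.038 = fully out, at its stop. It stays up between strokes. Once it is out, further strokes blow off and do no harm
- pin_seat (a point): centre of the top of the brass fitting (22 mm across) that the pin comes out of, 200 mm above the bench; 58 mm from the tank's axis towards the sprayer's -y
- bowl: loose white bowl with blue rim, 152 mm across, 66 mm high; origin under its centre. Bystander
- jar: loose closed jar of dark blue colour with a white cap, 58 mm across, 78 mm high; origin under its centre. Bystander
- cup: loose small white cup, 68 mm across, 62 mm high; origin under its centre. Bystander
- brush: loose round paint brush lying flat, 220 mm long, 12 mm thick, along its x axis with the bristles to +x; origin on the bench under its middle. Bystander

How it is judged (in metres and radians):
On the way, in this order (a step that is already met when the one before it is completed fails the run):
1. the bleed cock is shut before pumping (value of joint cock above 1.4 rad), for 0.2 s.
2. the plunger is pumped with the cock shut (value of joint plunger above 0.022 m and value of joint cock above 1.4 rad), for 0.05 s.
3. the pressure pin stands fully out (value of joint pin above 0.0355 m), for 0.2 s.
At the end, for the whole second after the job is handed in: The pressure pin is fully out (within 2.5 mm of its 38 mm), the bleed cock shut (within 10 degrees of its stop), the plunger back up (within 3 mm), the sprayer upright (within 2 degrees), at rest and within 30 mm of where it stood, and bowl, jar, cup and brush within 30 mm of where they were (value of joint pin above 0.0355 m and value of joint cock above 1.4 rad and value of joint plunger below 0.003 m and angle between sprayer's own z axis and vertical below 0.04 rad and distance of each of sprayer, bowl, jar, brush, cup from where it was at the start of the episode below 0.03 m and linear speed of sprayer below 0.02 m/s); the robot touches nothing.
It fails at once if the sprayer is shoved more than 30 mm, tipped or lifted (distance of sprayer from where it was at the start of the episode above 0.03 m or angle between sprayer's own z axis and vertical above 0.12 rad or height (world z) of sprayer above 0.012 m).
It fails at once if the robot touches the pressure pin (contact force between any of the fingers, the arm and pin above 0.5 N).
It fails at once if the bowl, jar, cup or brush is moved or lifted (distance of any of bowl, jar, brush, cup from where it was at the start of the episode above 0.03 m).
It also fails if it takes over 61 s, if anything falls off the work surface, if the arm or the gripper's body presses on something with over 40 N, if the wrist force passes 120 N, or if a joint passes its speed limit or range.

## Robot

A 6-joint arm with a two-finger parallel gripper is mounted at the origin on the work surface. World frame = base frame: x ahead of the robot, y to its left, z up, the work surface at z = 0. Lengths are in mm, angles in degrees, forces in N, time in s.
With the tool pointing down it reaches from about 275 to 750 mm from the base axis. Payload 10.2 kg.
Tool frame: the origin (TCP) lies between the finger pads; the fingertips stand 22 mm ahead of it and the grasp point (between the pads) lies 3 mm ahead of it; z points along the fingers, y is the direction in which the jaws open and shut (so a half turn about z gives the same grasp; the last joint's range is limited). The gripper opens to 88 mm and grips with 3 to 60 N. Pads are 18 mm wide; open, the fingers measure 123 mm over their backs; the gripper's body (75 mm by 187 mm) begins 45 mm behind the grasp point.
Start: joints at [-83.388, 17.928, 85.812, -0, 76.261, -12.8], TCP at [174.474, -495.167, 260.72] pointing down, gripper open.
Joint ranges: [-168.41, 168.41], [-55.51, 124.54], [10.69, 146.95], [-70.63, 250.63], [1, 178], [-165.06, 165.06]. Speed limits (degrees/s): [136.94, 136.94, 172.46, 180, 180, 180].

## Interface

Orientations are given as [roll, pitch, yaw] about the fixed x, y, z axes, in that order (R = Rz(yaw) Ry(pitch) Rx(roll)).
In Python, from cell import read_state, grab_frame, sign_off gives the robot as it stands.
- The arm moves only by the shell command python3 -m crank 'ROWS' [OPENING]. ROWS is text: rows parted by semicolons, each of 6 numbers parted by spaces: the shift along the tool's x, y, z in units of 0.1 m (1.0 is 0.1 m), then the turn, a rotation vector about the tool's x, y, z in units of 0.5 rad (1.0 is 0.5 rad). In form: tx ty tz wx wy wz; .... A call has 1 to 5 rows; each row is the pose to reach, as a shift and turn from the pose commanded when the call began, along the tool's axes at that moment; what a row does not reach only later rows make up. A row lasts 1/12 s, in which the tool goes at most 41.7 mm and 7.16 degrees, less where a joint would pass 70% of its speed; a pose out of reach is approached as far as the arm can. A call with a number of a shift or a turn outside -1 to 1 is refused whole. A call with a gripper value outside its range is refused whole. OPENING is the opening, from 0 (shut) to 1 (fully open), set as the call begins (- or left out, the last holds). The fingers move at their own pace and stop on an object; the grip force is fixed at half the most. Time passes only in rows, so rows that repeat a pose let the fingers close. It gives the time, the measured TCP pose, the force and the opening at its end, in the units of the state.
- read_state(): the state, without advancing time (a new reading comes with each control period).
- grab_frame(name): name is "scene" or "top" or "wrist"; returns a dict with "frame" (480x640x3 uint8, red, green, blue), "fx", "fy", "cx", "cy" (pixels), "R" (3x3) and "t" (3): a world point X has camera coordinates R X + t. Camera axes: x right, y down, z forward; pixel columns grow to the right and rows downward; lengths in mm; the calibration is good to about 2 mm. The wrist camera is an equidistant fisheye: a pixel r from the principal point sees the ray r / f radians off the axis. A picture is of the moment at which its call begins. There is no depth.
- sign_off(): hands the job in, once; it reports no verdict.
The state is a dict: "time_s": time; "joint_positions": joint angles; "joint_vel": joint speeds; "joint_efforts": joint torques, N m; "tcp_pos": TCP position; "orientation": TCP orientation; "wrist_force": force on the tool from outside, world axes, zero at the start; "moment": the same for the moment, N m; "grip_width": opening from 0.0 (shut) to 1.0 (fully open).
Only numpy, scipy, OpenCV 4.12 (cv2) and the standard library are available. Lean on these libraries where they do the work, as an engineer would, in place of code of your own. Each camera call takes 0.05 s, during which the arm holds its last target.

## Working session

There is one attempt and no reset: what is moved stays moved. The work goes in short steps, Python scripts to look and compute and a shell command to move; the robot and the scene stay as the last step left them, time stands still between calls to the robot, and variables do not carry over. Pictures are saved under pics/ and viewed, and the job is handed in when it is done.

```bash
ls; mkdir -p pics
python3 - <<'E'
from cell import *
import cv2,json
print(read_state())
for n in ("scene","top","wrist"):
    f=grab_frame(n); cv2.imwrite(f"pics/{n}0.png",cv2.cvtColor(f["frame"],cv2.COLOR_RGB2BGR))
    print(n,{k:(v.tolist() if hasattr(v,'tolist') else v) for k,v in f.items() if k!="frame"})
E
```

```text
pics
{'time_s': 0.0, 'joint_positions': array([-8.33861876e+01,  1.79583588e+01,  8.58533604e+01, -3.26206618e-03,
        7.62598241e+01, -1.28009729e+01]), 'joint_vel': array([-0.03351981,  0.03520262, -0.03171037,  0.03805536, -0.01582495,
        0.08783376]), 'joint_efforts': array([-6.01133888e-04, -4.02208042e+01, -2.52269483e+01,  6.93945796e-02,
        3.52310494e-02, -1.13822105e-04]), 'tcp_pos': array([ 174.45387612, -494.93883083,  260.17500397]), 'orientation': array([-1.79929533e+02, -1.27624947e-02,  1.94155542e+01]), 'wrist_force': array([0.09953262, 0.2623655 , 0.4758616 ]), 'moment': array([ 0.03445152, -0.00524398, -0.04374911]), 'grip_width': 1.0011069056600264}
scene {'fx': 479.3669721067228, 'fy': 479.3669721067228, 'cx': 314.1680562225939, 'cy': 232.17679416693386, 'R': [[0.7165550498505906, 0.69751867514102, 0.004069196865946146], [0.3936655542881596, -0.3995796781385014, -0.8278668444778591], [-0.575826616179396, 0.5948140706542236, -0.5609099120635491]], 't': [-469.3666719364852, -84.34128671921982, 1393.9799307255946]}
top {'fx': 442.5118674246818, 'fy': 442.5118674246818, 'cx': 315.667570468325, 'cy': 240.4047372653112, 'R': [[0.005049715471110167, -0.9992589920910326, 0.03815713693235618], [-0.995687013389253, -0.008559244456013412, -0.09238025060764665], [0.09263839237405962, -0.03752607173094402, -0.9949924231866258]], 't': [5.526480826356997, 597.9350919789908, 833.6555931257673]}
wrist {'fx': 371.64829954431775, 'fy': 371.64829954431775, 'cx': 312.43633817977184, 'cy': 245.30303555088477, 'R': [[0.3322730117181256, -0.943182857846839, -0.0008615959827344728], [-0.9051231619877405, -0.319121612611446, 0.28091539295237367], [-0.2652295370374171, -0.09256075317401731, -0.9597321499537137]], 't': [-524.6022425539559, -38.74089699922418, 390.5372345277708]}
```

View pics/scene0.png

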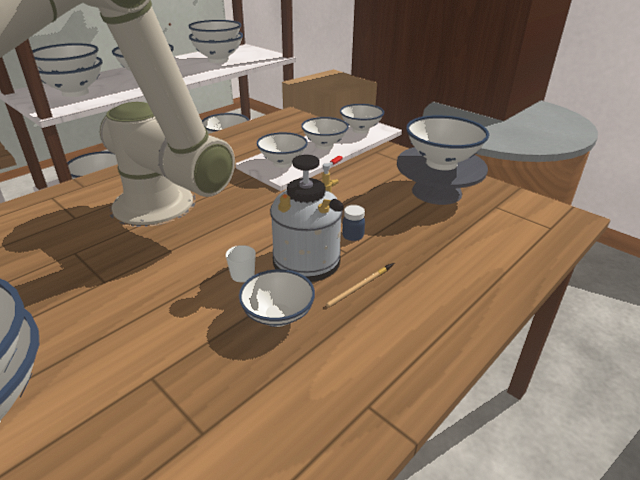

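View pics/top0.png

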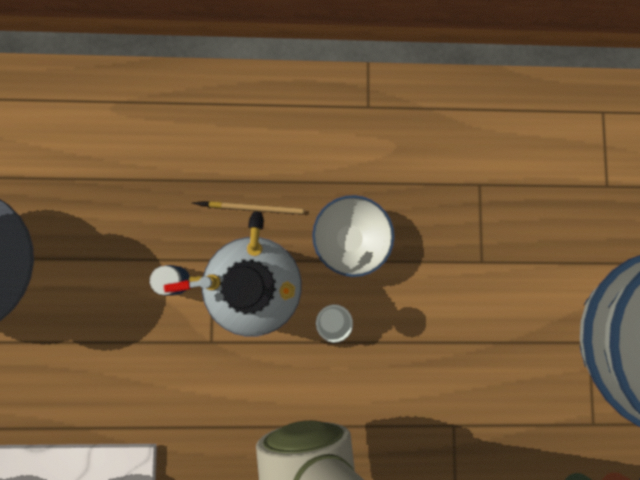

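Run:
```python
import cv2
a=cv2.imread("pics/top0.png")[190:350,140:360]; cv2.imwrite("pics/tc.png",cv2.resize(a,None,fx=3.6,fy=3.6,interpolation=cv2.INTER_CUBIC))
a=cv2.imread("pics/scene0.png")[140:290,220:420]; cv2.imwrite("pics/sc.png",cv2.resize(a,None,fx=4,fy=4,interpolation=cv2.INTER_CUBIC))
```

```text
(no output)
```

View pics/tc.png

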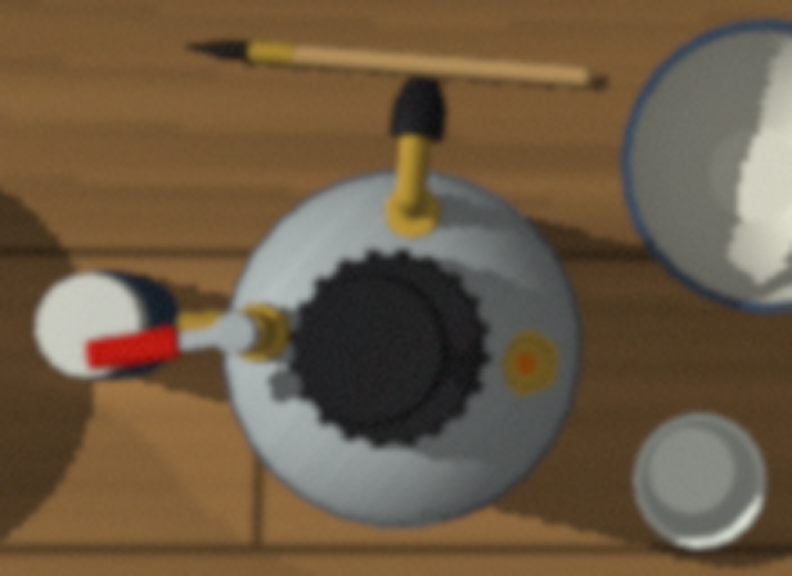

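View pics/sc.png

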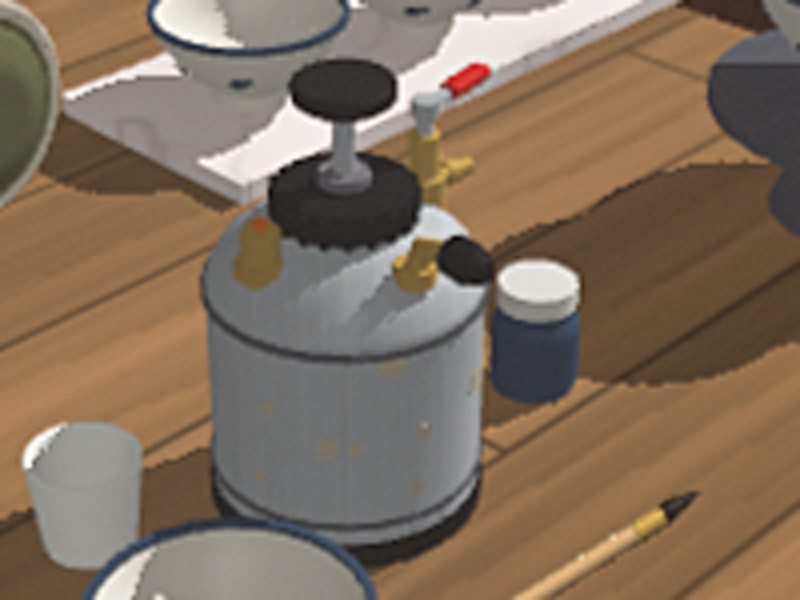

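View pics/wrist0.png

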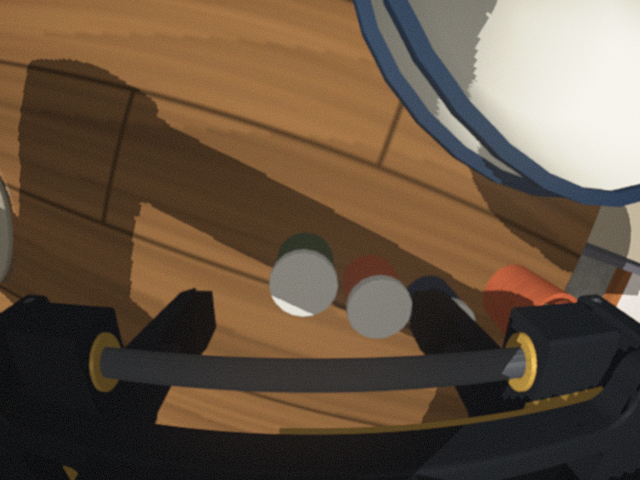

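```bash
cat > h.py <<'E'
import numpy as np, cv2
from cell import *
from scipy.optimize import least_squares
C={"scene":dict(f=479.367,c=(314.168,232.177),R=np.array([[0.7165550498505906, 0.69751867514102, 0.004069196865946146], [0.3936655542881596, -0.3995796781385014, -0.8278668444778591], [-0.575826616179396, 0.5948140706542236, -0.5609099120635491]]),t=np.array([-469.3666719364852, -84.34128671921982, 1393.9799307255946])),
"top":dict(f=442.512,c=(315.668,240.405),R=np.array([[0.005049715471110167, -0.9992589920910326, 0.03815713693235618], [-0.995687013389253, -0.008559244456013412, -0.09238025060764665], [0.09263839237405962, -0.03752607173094402, -0.9949924231866258]]),t=np.array([5.526480826356997, 597.9350919789908, 833.6555931257673]))}
def proj(n,X):
    c=C[n];p=c["R"]@np.asarray(X,float)+c["t"];return c["f"]*p[:2]/p[2]+np.array(c["c"])
def back(n,uv,z):
    c=C[n];d=c["R"].T@np.array([(uv[0]-c["c"][0])/c["f"],(uv[1]-c["c"][1])/c["f"],1]);o=-c["R"].T@c["t"]
    return o+d*(z-o[2])/d[2]
def snap(n,name,box=None,k=1):
    f=grab_frame(n)["frame"][:,:,::-1]
    if box: f=f[box[1]:box[3],box[0]:box[2]]
    cv2.imwrite(f"pics/{name}.png",cv2.resize(f,None,fx=k,fy=k,interpolation=cv2.INTER_CUBIC))
E
python3 - <<'E'
from h import *
T={"knob":((241.9,287.2),270),"cock":((205.6,282.5),241),"tip":((164.4,288.3),236),"pin":((286.1,290.6),202),"noz":((256.7,212.2),204)}
S={"knob":((306,161.2),270),"cock":((327,164.5),241),"tip":((342,158),236),"pin":((285.2,196),202)}
for n,D in(("top",T),("scene",S)):
  for k,(uv,z) in D.items(): print(n,k,back(n,uv,z).round(1))
loc={"knob":(0,0,270),"cock":(0,58,241),"pin":(0,-58,202)}
def pos(p,l):
  c,s=np.cos(p[2]),np.sin(p[2]);return [p[0]+c*l[0]-s*l[1],p[1]+s*l[0]+c*l[1],l[2]]
def res(p):
  r=[]
  for n,D in(("top",T),("scene",S)):
    for k in loc: r+=list(proj(n,pos(p,loc[k]))-D[k][0])
  return r
s=least_squares(res,[400,100,0]);print(s.x,np.degrees(s.x[2]),np.round(s.fun,1))
p=s.x
for k,l in dict(knob=(0,0,270),cock=(0,58,236),pin=(0,-58,202),noz=(116,0,204)).items(): print(k,np.round(pos(p,l),1),proj("top",pos(p,l)))
for n,uv,z in (("jar",(165,280),78),("bowl",(353,236),66),("cup",(334,323),62)): print(n,back("top",uv,z).round(1))
print("brush",back("top",(193,203),6),back("top",(306,212),6))
E
```

```text
top knob [509.9 119.8 270. ]
top cock [516.  175.4 241. ]
top tip [507.4 235.  236. ]
top pin [504.1  61.1 202. ]
top noz [624.5 107.8 204. ]
scene knob [517.7 114.8 270. ]
scene cock [519.9 178.3 241. ]
scene tip [514.6 234.9 236. ]
scene pin [506.1  62.9 202. ]
[ 5.10854544e+02  1.19292440e+02 -1.06389461e-01] -6.09566709908439 [ 0.4 -0.7 -1.1 -0.7 -0.4 -0.4 -0.8 -1.6 -1.4 -0.2 -0.9 -0. ]
knob [510.9 119.3 270. ] [242.29006611 286.50132732]
cock [517. 177. 236.] [205.26947576 281.7705058 ]
pin [504.7  61.6 202. ] [285.7415388  290.22240589]
noz [626.2 107.  204. ] [257.22682499 211.11157909]
jar [519.5 281.5  78. ]
bowl [603.2 -58.6  66. ]
cup [442.4 -23.6  62. ]
brush [672.53821569 253.41536988   6.        ] [656.9376705   28.48341511   6.        ]
```

```bash
cat >> h.py <<'E'
from scipy.spatial.transform import Rotation as Ro
def delta(target,yaw=None):
    s=read_state();R=Ro.from_euler("xyz",s["orientation"],degrees=True)
    d=R.inv().apply(np.array(target)-s["tcp_pos"])/100
    out=[d.round(3)]
    if yaw is not None: out.append(((R.inv()*Ro.from_euler("xyz",[180,0,yaw],degrees=True)).as_rotvec()/0.5).round(3))
    print(*out, "pos",s["tcp_pos"].round(1),s["orientation"].round(1),"t",round(s["time_s"],2))
yaw=-6.1; c,s_=np.cos(np.radians(yaw)),np.sin(np.radians(yaw))
def loc2w(x,y,z): return [511+c*x-s_*y,119.3+s_*x+c*y,z]
def push(th,r=48,gap=0):
    P=np.array([-r*np.sin(th)+(6.5+gap)*np.cos(th),58+r*np.cos(th)+(6.5+gap)*np.sin(th)])+[17.5,9]
    return P
E
python3 -m crank '0 0 -0.4 0 0 -0.25; 0 0 -0.8 0 0 -0.5; 0 0 -1 0 0 -0.75; 0 0 -1 0 0 -1; 0 0 -1 0 0 -1' 0
python3 - <<'E'
from h import *
for th in (-.5,0,.23,.5,.8,1.1,1.4,1.57):
  p=push(th);print(th,p.round(1),np.round(loc2w(*p,244),1))
delta(loc2w(*push(-.3),360),83.9)
E
```

```text
time_s: 0.57
tcp_pos: [174.5, -495.3, 361.6]
orientation: [179.9, 0.1, 48.3]
wrist_force: [-0.5, -0.4, -0.4]
grip_width: 0.648
-0.5 [ 46.2 106. ] [568.2 219.8 244. ]
0 [ 24. 115.] [547.1 231.1 244. ]
0.23 [ 12.9 115.2] [536.1 232.5 244. ]
0.5 [  0.2 112.2] [523.1 230.9 244. ]
0.8 [-12.4 105.1] [509.8 225.1 244. ]
1.1 [-22.3  94.6] [498.8 215.7 244. ]
1.4 [-28.7  81.6] [491.1 203.5 244. ]
1.57 [-30.5  73.5] [488.5 195.7 244. ]
[ 7.951e+00 -1.911e+00  3.000e-03] [ 0.002  0.003 -1.242] pos [ 174.5 -495.3  361.6] [1.799e+02 1.000e-01 4.830e+01] t 0.57
```

```bash
python3 -m crank '0.4 -0.1 0 0 0 -0.25; 0.8 -0.2 0 0 0 -0.5; 1 -0.24 0 0 0 -0.75; 1 -0.24 0 0 0 -1; 1 -0.24 0 0 0 -1' 0
python3 - <<'E'
from h import *
delta(loc2w(*push(-.3),360),83.9)
E
```

```text
time_s: 0.98
tcp_pos: [223.9, -403.7, 360.2]
orientation: [-180.0, -0.1, 76.8]
wrist_force: [-0.5, -0.1, -0.8]
grip_width: 0.266
[6.894 1.844 0.007] [-0.001 -0.002 -0.246] pos [ 223.9 -403.7  360.2] [-1.80e+02 -1.00e-01  7.68e+01] t 0.98
```

```bash
python3 -m crank '0.35 0.1 0 0 0 -0.246; 0.7 0.2 0 0 0 -0.246; 1 0.28 0 0 0 -0.246; 1 0.28 0 0 0 -0.246' 0
python3 - <<'E'
from h import *
delta(loc2w(*push(-.3),360),83.9)
E
```

```text
time_s: 1.32
tcp_pos: [275.0, -310.9, 360.5]
orientation: [180.0, -0.1, 83.5]
wrist_force: [-1.0, -0.2, 1.8]
grip_width: 0.001
[5.653 2.229 0.013] [ 0.001 -0.002 -0.014] pos [ 275.  -310.9  360.5] [ 1.80e+02 -1.00e-01  8.35e+01] t 1.32
```

```bash
python3 -m crank '0.35 0.14 0 0 0 0; 0.7 0.28 0 0 0 0; 0.94 0.37 0 0 0 -0.014; 0.94 0.37 0 0 0 -0.014'
python3 -m crank '0.35 0.14 0 0 0 0; 0.7 0.28 0 0 0 0; 0.94 0.37 0 0 0 0; 0.94 0.37 0 0 0 0'
python3 -m crank '0.35 0.14 0 0 0 0; 0.7 0.28 0 0 0 0; 0.94 0.37 0 0 0 0; 0.94 0.37 0 0 0 0'
python3 -m crank '0.35 0.14 0 0 0 0; 0.7 0.28 0 0 0 0; 0.94 0.37 0 0 0 0; 0.94 0.37 0 0 0 0'
python3 -m crank '0.35 0.14 0 0 0 0; 0.7 0.28 0 0 0 0; 0.94 0.37 0 0 0 0; 0.94 0.37 0 0 0 0'
python3 - <<'E'
from h import *
delta(loc2w(*push(-.3),360),83.9)
E
```

```text
time_s: 1.65
tcp_pos: [321.7, -222.2, 360.5]
orientation: [180.0, -0.1, 84.0]
wrist_force: [0.6, -0.1, 0.3]
grip_width: 0.008
time_s: 1.98
tcp_pos: [368.1, -132.9, 360.3]
orientation: [-180.0, -0.1, 84.0]
wrist_force: [-0.3, 0.3, -0.2]
grip_width: 0.005
time_s: 2.32
tcp_pos: [414.7, -43.5, 360.0]
orientation: [-179.9, -0.1, 84.0]
wrist_force: [0.3, -0.4, -0.1]
grip_width: 0.006
time_s: 2.65
tcp_pos: [461.3, 46.0, 359.7]
orientation: [-179.9, -0.0, 84.0]
wrist_force: [-0.8, -0.2, 0.5]
grip_width: 0.004
time_s: 2.98
tcp_pos: [507.8, 135.5, 359.3]
orientation: [-179.9, -0.0, 84.0]
wrist_force: [-0.5, -0.4, -1.3]
grip_width: 0.01
[ 0.951  0.43  -0.008] [-0.004 -0.     0.005] pos [507.8 135.5 359.3] [-179.9   -0.    84. ] t 2.98
```

```bash
python3 -m crank '0.35 0.17 0 0 0 0; 0.7 0.35 0 0 0 0; 0.95 0.48 0 0 0 0; 0.95 0.48 0 0 0 0; 0.95 0.48 0 0 0 0'
python3 -m crank '0 0 0.35 0 0 0; 0 0 0.7 0 0 0; 0 0 0.8 0 0 0; 0 0 0.8 0 0 0'
python3 - <<'E'
from h import *
delta(loc2w(*push(-.3),244),83.9)
snap("top","t1",(120,170,360,350),3.3);snap("wrist","w1")
snap("scene","s1",(220,90,420,240),4)
E
```

```text
time_s: 3.4
tcp_pos: [564.6, 222.6, 359.3]
orientation: [-179.9, 0.1, 84.0]
wrist_force: [-0.4, -0.2, 0.3]
grip_width: 0.006
time_s: 3.73
tcp_pos: [563.0, 222.1, 278.7]
orientation: [-179.7, 0.1, 84.0]
wrist_force: [-0.3, -0.2, 0.5]
grip_width: 0.006
[ 0.033 -0.027  0.348] [-0.01   0.004  0.003] pos [563.  222.1 278.7] [-1.797e+02  1.000e-01  8.400e+01] t 3.73
```

View pics/s1.png

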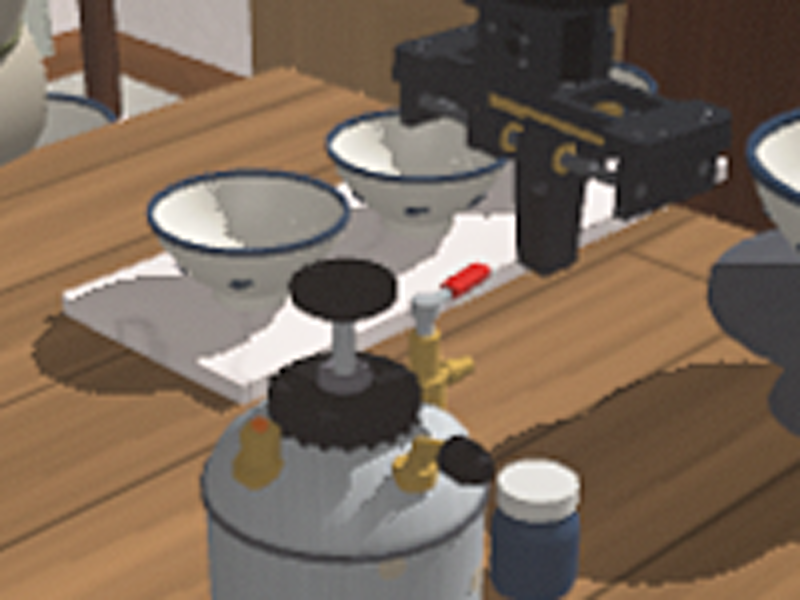

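View pics/w1.png

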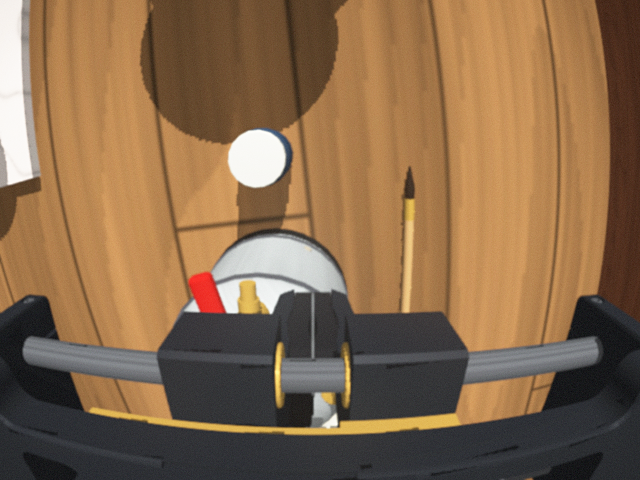

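```bash
python3 -m crank '0.03 0 0.2 0 0 0; 0.03 0 0.34 0 0 0; 0.03 0 0.34 0 0 0; 0.03 0 0.34 0 0 0'
python3 - <<'E'
from h import *
for th in (0,.15,.4,.65,.9,1.1,1.3,1.45,1.57): print(th,end=" ");delta(loc2w(*push(th),244))
snap("top","t2",(120,170,360,350),3.3)
snap("scene","s2",(220,90,420,240),4)
E
```

```text
time_s: 4.22
tcp_pos: [564.3, 227.0, 248.3]
orientation: [179.9, -0.0, 84.1]
wrist_force: [-0.5, 0.0, 0.5]
grip_width: -0.001
0 [ 0.023 -0.176  0.042] pos [564.3 227.  248.3] [179.9  -0.   84.1] t 4.22
0.15 [ 0.028 -0.248  0.042] pos [564.3 227.  248.3] [179.9  -0.   84.1] t 4.22
0.4 [ 0.011 -0.368  0.042] pos [564.3 227.  248.3] [179.9  -0.   84.1] t 4.22
0.65 [-0.034 -0.48   0.042] pos [564.3 227.  248.3] [179.9  -0.   84.1] t 4.22
0.9 [-0.106 -0.577  0.042] pos [564.3 227.  248.3] [179.9  -0.   84.1] t 4.22
1.1 [-0.179 -0.64   0.041] pos [564.3 227.  248.3] [179.9  -0.   84.1] t 4.22
1.3 [-0.264 -0.687  0.041] pos [564.3 227.  248.3] [179.9  -0.   84.1] t 4.22
1.45 [-0.332 -0.711  0.041] pos [564.3 227.  248.3] [179.9  -0.   84.1] t 4.22
1.57 [-0.389 -0.723  0.041] pos [564.3 227.  248.3] [179.9  -0.   84.1] t 4.22
```

View pics/s2.png

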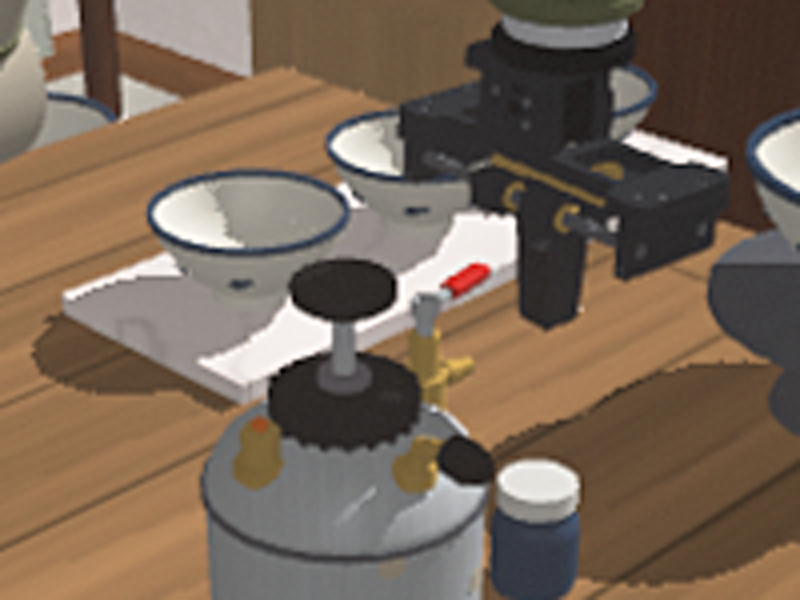

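View pics/t2.png

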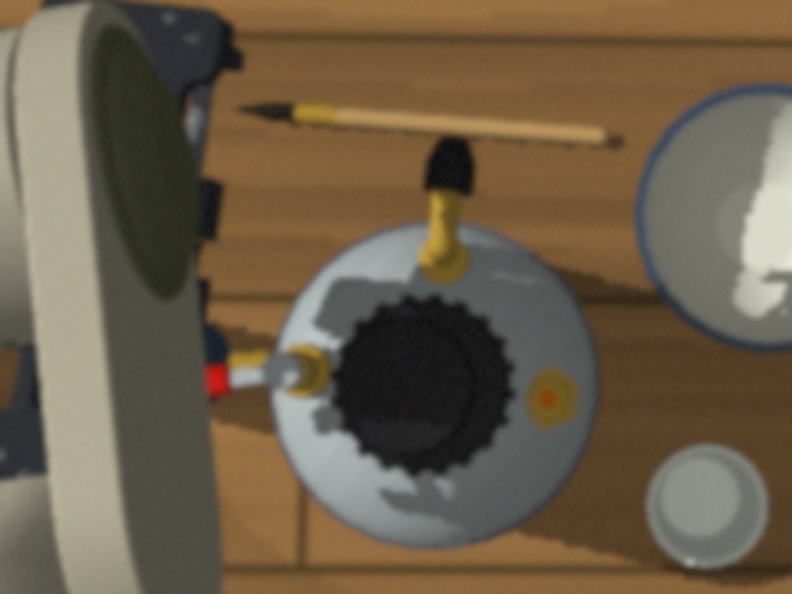

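```bash
python3 -m crank '0.02 -0.1 0.03 0 0 0; 0.02 -0.176 0.03 0 0 0; 0.025 -0.25 0.03 0 0 0; 0.02 -0.31 0.03 0 0 0; 0.01 -0.37 0.03 0 0 0'
python3 - <<'E'
from h import *
print(read_state()["wrist_force"])
for th in (.4,.65,.9,1.1,1.3,1.45,1.57): print(th,end=" ");delta(loc2w(*push(th),244))
snap("scene","s3",(220,90,420,240),4)
E
```

```text
time_s: 4.73
tcp_pos: [527.0, 232.0, 244.5]
orientation: [179.9, -0.0, 84.2]
wrist_force: [2.3, 0.2, -0.0]
grip_width: 0.007
[ 2.33472178  0.22949591 -0.03200818]
0.4 [-0.001  0.009  0.005] pos [527.  232.  244.5] [179.9  -0.   84.2] t 4.73
0.65 [-0.046 -0.103  0.004] pos [527.  232.  244.5] [179.9  -0.   84.2] t 4.73
0.9 [-0.118 -0.201  0.004] pos [527.  232.  244.5] [179.9  -0.   84.2] t 4.73
1.1 [-0.191 -0.264  0.004] pos [527.  232.  244.5] [179.9  -0.   84.2] t 4.73
1.3 [-0.275 -0.311  0.004] pos [527.  232.  244.5] [179.9  -0.   84.2] t 4.73
1.45 [-0.344 -0.335  0.004] pos [527.  232.  244.5] [179.9  -0.   84.2] t 4.73
1.57 [-0.401 -0.346  0.004] pos [527.  232.  244.5] [179.9  -0.   84.2] t 4.73
```

View pics/s3.png

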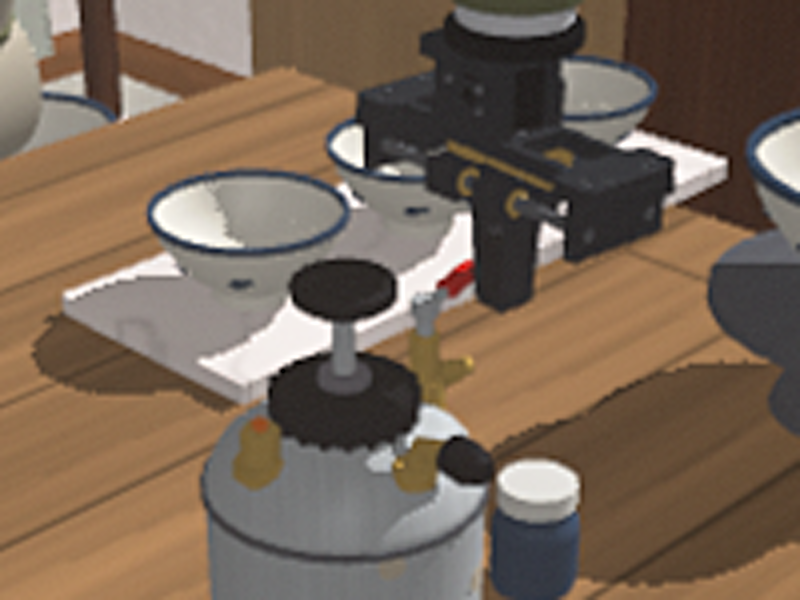

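Contact at about 2.3 N with the lever already turning and the sprayer still. Continuing along the arc.

```bash
python3 -m crank '-0.01 -0.05 0 0 0 0; -0.04 -0.1 0 0 0 0; -0.08 -0.15 0 0 0 0; -0.12 -0.2 0 0 0 0; -0.155 -0.235 0 0 0 0'
python3 -m crank '-0.035 -0.03 0 0 0 0; -0.07 -0.05 0 0 0 0; -0.12 -0.075 0 0 0 0; -0.15 -0.085 0 0 0 0; -0.18 -0.095 0 0 0 0'
python3 - <<'E'
from h import *
for th in (1.3,1.45,1.57): print(th,end=" ");delta(loc2w(*push(th),244))
snap("scene","s4",(220,90,420,240),4)
E
```

```text
time_s: 5.2
tcp_pos: [501.5, 218.6, 243.7]
orientation: [-180.0, -0.0, 84.2]
wrist_force: [0.5, 2.9, 1.1]
grip_width: 0.006
time_s: 5.62
tcp_pos: [490.7, 201.5, 243.6]
orientation: [-180.0, 0.0, 84.1]
wrist_force: [-2.2, 3.3, 0.8]
grip_width: 0.005
1.3 [ 0.065  0.019 -0.004] pos [490.7 201.5 243.6] [-180.     0.    84.1] t 5.62
1.45 [-0.004 -0.004 -0.004] pos [490.7 201.5 243.6] [-180.     0.    84.1] t 5.62
1.57 [-0.061 -0.016 -0.004] pos [490.7 201.5 243.6] [-180.     0.    84.1] t 5.62
```

View pics/s4.png

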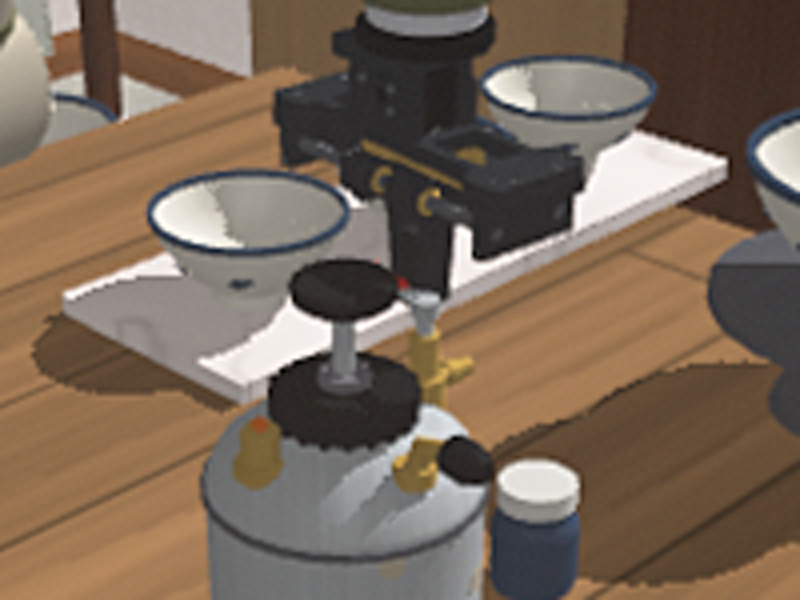

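Now small steps until the force rises at the stop.

```bash
python3 -m crank '-0.01 0 0 0 0 0; -0.02 0 0 0 0 0; -0.03 0 0 0 0 0; -0.04 0 0 0 0 0; -0.04 0 0 0 0 0'
python3 -m crank '-0.01 0 0 0 0 0; -0.02 0 0 0 0 0; -0.02 0 0 0 0 0'
python3 -m crank '-0.01 0 0 0 0 0; -0.01 0 0 0 0 0;-0.01 0 0 0 0 0'
```

```text
time_s: 6.08
tcp_pos: [490.6, 197.8, 243.6]
orientation: [-180.0, 0.0, 84.2]
wrist_force: [-0.5, 1.8, 0.2]
grip_width: 0.0
time_s: 6.33
tcp_pos: [490.4, 196.7, 243.8]
orientation: [180.0, -0.1, 84.2]
wrist_force: [-0.5, 8.2, -1.2]
grip_width: 0.003
time_s: 6.58
tcp_pos: [490.4, 196.1, 244.0]
orientation: [180.0, -0.2, 84.2]
wrist_force: [0.4, 10.0, 0.7]
grip_width: 0.0
```

```bash
python3 -m crank '0.1 0 0 0 0 0; 0.2 0 0 0 0 0; 0.3 0 -0.2 0 0 0; 0.3 0 -0.6 0 0 0; 0.3 0 -0.8 0 0 0'
python3 -m crank '0.3 0 0 0 0 0; 0.6 0 0 0 0 0; 0.9 0 0 0 0 0; 0.9 0 0 0 0 0'
python3 - <<'E'
from h import *
snap("top","t5",(120,170,360,350),3.3);snap("scene","s5",(220,90,420,240),4)
snap("wrist","w5")
E
```

```text
time_s: 7.0
tcp_pos: [493.8, 225.8, 327.1]
orientation: [179.8, -0.0, 84.2]
wrist_force: [-0.3, -0.1, 0.6]
grip_width: 0.006
time_s: 7.33
tcp_pos: [502.2, 318.6, 323.0]
orientation: [-180.0, -0.0, 84.4]
wrist_force: [-0.8, -0.9, -0.8]
grip_width: 0.006
```

View pics/t5.png

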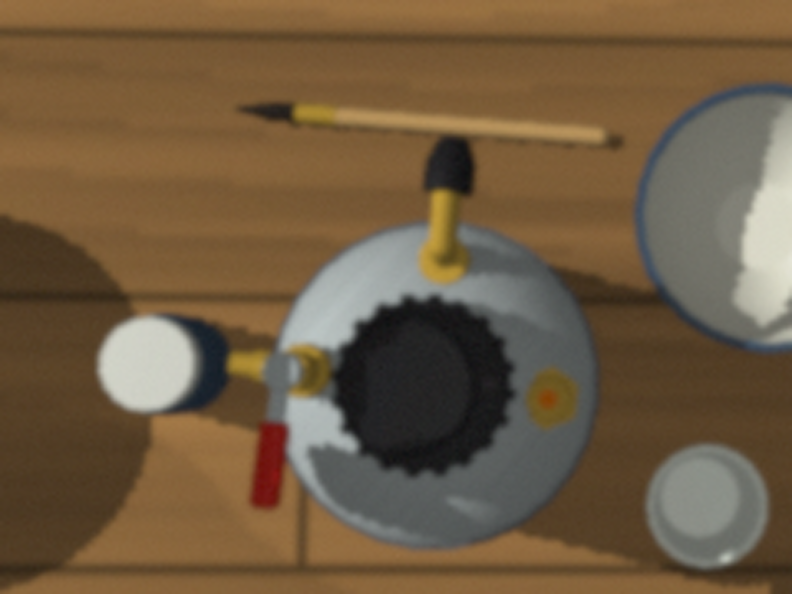

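View pics/s5.png

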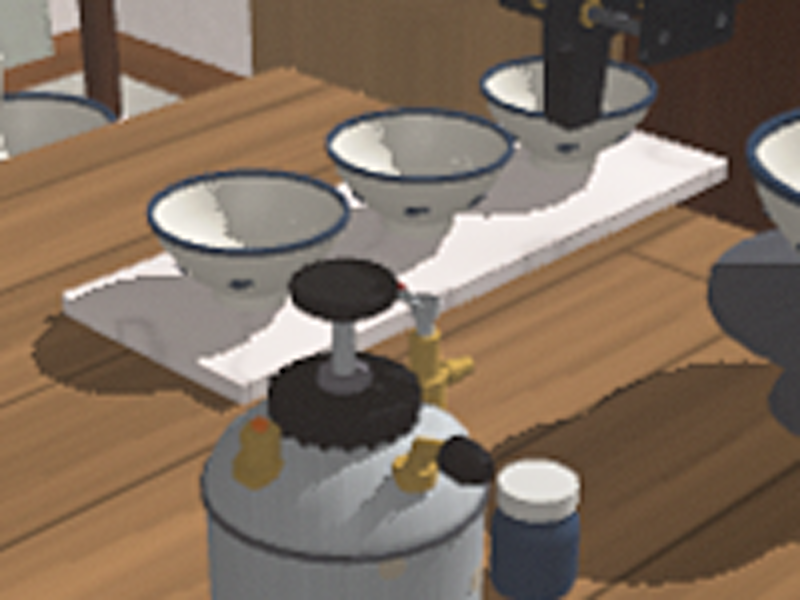

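View pics/w5.png

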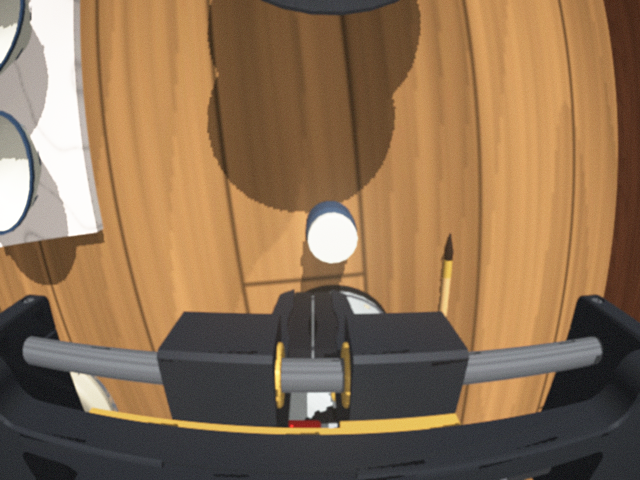

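Run:
```python
from h import *
g=lambda u,v,z:back("top",(120+u/3.3,170+v/3.3),z)
h=g(282,370,241);t=g(265,506,238);d=t-h
print(h,t,np.degrees(np.arctan2(d[1],d[0]))-(-6.1)-90)
delta([511,119.3,310],83.9)
```

```text
[516.52209123 175.64603635 241.        ] [457.84562225 181.93327813 238.        ] 89.98403570751157
[-1.932  0.282  0.136] [-0.     0.002  0.01 ] pos [502.5 314.4 323.4] [-1.80e+02  1.00e-01  8.42e+01] t 7.48
```

```bash
python3 -m crank '-0.35 0.05 0 0 0 0; -0.7 0.1 0 0 0 0; -0.97 0.14 0 0 0 0; -0.97 0.14 0 0 0 0'
python3 -m crank '-0.35 0.05 0.03 0 0 0; -0.7 0.1 0.05 0 0 0; -0.97 0.14 0.1 0 0 0; -0.97 0.14 0.1 0 0 0; -0.97 0.14 0.1 0 0 0'
python3 - <<'E'
from h import *
delta([511,119.3,292],83.9)
snap("scene","s6",(220,90,420,240),4)
E
```

```text
time_s: 7.82
tcp_pos: [506.9, 211.7, 324.2]
orientation: [180.0, 0.1, 83.9]
wrist_force: [0.1, 1.0, 0.9]
grip_width: 0.005
time_s: 8.23
tcp_pos: [510.6, 117.3, 313.9]
orientation: [180.0, 0.0, 84.0]
wrist_force: [-0.6, -0.8, -0.4]
grip_width: 0.005
[0.021 0.002 0.219] [0.    0.    0.003] pos [510.6 117.3 313.9] [180.   0.  84.] t 8.23
```

View pics/s6.png

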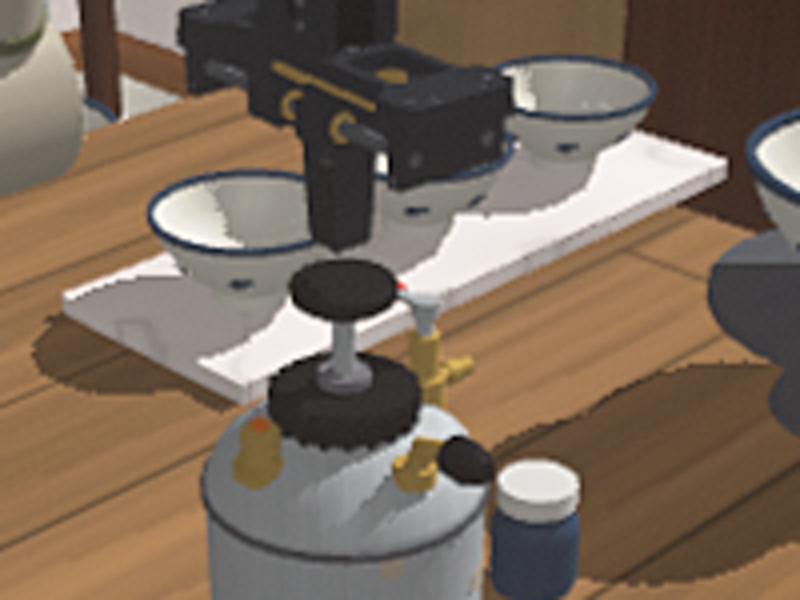

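```bash
python3 -m crank '0.02 0 0.15 0 0 0; 0.02 0 0.22 0 0 0; 0.02 0 0.3 0 0 0; 0.02 0 0.38 0 0 0; 0.02 0 0.45 0 0 0'
python3 -m crank '0 0 0.04 0 0 0; 0 0 0.06 0 0 0; 0 0 0.06 0 0 0'
python3 - <<'E'
from h import *
delta([511,119.3,260],83.9)
snap("scene","s7",(220,90,420,240),4)
E
```

```text
time_s: 8.7
tcp_pos: [510.7, 121.5, 270.3]
orientation: [179.9, -0.0, 84.2]
wrist_force: [-6.2, 0.8, 16.7]
grip_width: 0.003
time_s: 8.95
tcp_pos: [510.7, 121.5, 264.4]
orientation: [179.9, -0.0, 84.2]
wrist_force: [-5.3, 1.6, 14.5]
grip_width: 0.004
[-0.022  0.005  0.044] [ 0.003 -0.001  0.012] pos [510.7 121.5 264.4] [179.9  -0.   84.2] t 8.95
```

View pics/s7.png

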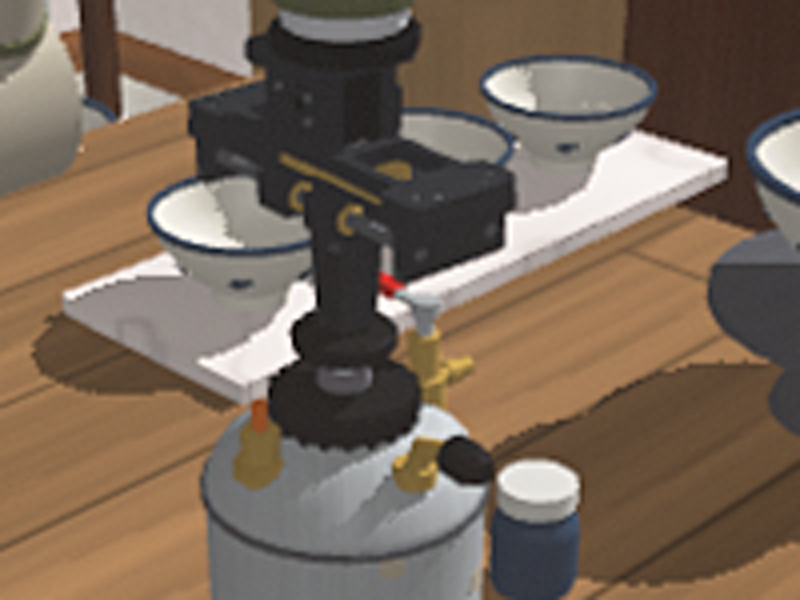

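```bash
python3 -m crank '0 0 -0.15 0 0 0; 0 0 -0.3 0 0 0; 0 0 -0.36 0 0 0; 0 0 -0.36 0 0 0; 0 0 -0.36 0 0 0'
python3 - <<'E'
from h import *
delta([511,119.3,263],83.9)
snap("scene","s8",(220,90,420,240),4)
E
```

```text
time_s: 9.42
tcp_pos: [510.6, 120.8, 298.2]
orientation: [-180.0, 0.0, 84.2]
wrist_force: [0.7, 0.6, -0.4]
grip_width: 0.004
[-0.015  0.005  0.352] [-0.001  0.     0.01 ] pos [510.6 120.8 298.2] [-180.     0.    84.2] t 9.42
```

View pics/s8.png

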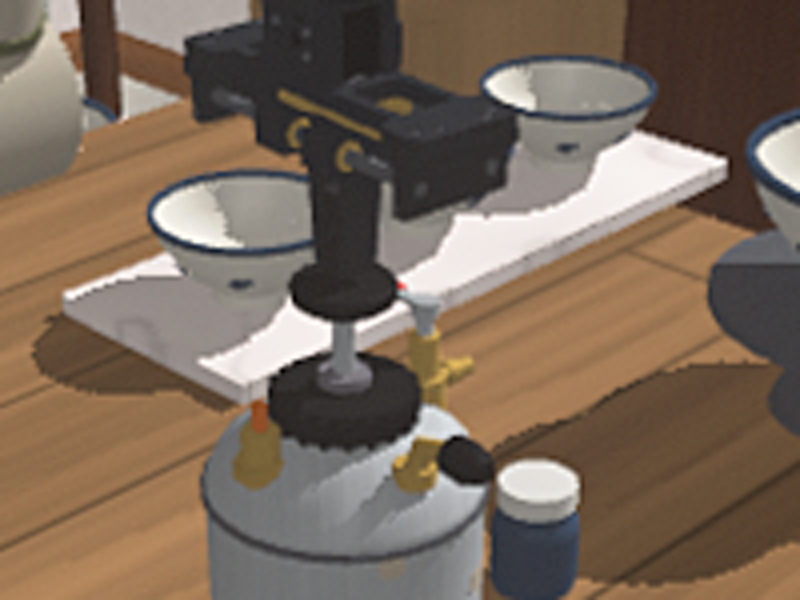

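```bash
python3 -m crank '-0.01 0 0.1 0 0 0; -0.01 0 0.2 0 0 0; -0.01 0 0.3 0 0 0; -0.01 0 0.37 0 0 0; -0.01 0 0.37 0 0 0'
python3 -m crank '0 0 0 0 0 0; 0 0 0 0 0 0'
python3 -m crank '0 0 -0.15 0 0 0; 0 0 -0.3 0 0 0; 0 0 -0.37 0 0 0; 0 0 -0.37 0 0 0; 0 0 -0.37 0 0 0'
python3 -m crank '0 0 0.1 0 0 0; 0 0 0.2 0 0 0; 0 0 0.3 0 0 0; 0 0 0.37 0 0 0; 0 0 0.37 0 0 0'
python3 -m crank '0 0 0 0 0 0; 0 0 0 0 0 0'
python3 -m crank '0 0 -0.15 0 0 0; 0 0 -0.3 0 0 0; 0 0 -0.37 0 0 0; 0 0 -0.37 0 0 0; 0 0 -0.37 0 0 0'
python3 - <<'E'
from h import *
delta([511,119.3,263],83.9)
snap("scene","s9",(220,90,420,240),4)
E
```

```text
time_s: 9.88
tcp_pos: [511.0, 120.0, 261.5]
orientation: [179.9, -0.1, 84.2]
wrist_force: [-0.5, 3.5, 15.2]
grip_width: 0.002
time_s: 10.05
tcp_pos: [511.0, 120.0, 262.4]
orientation: [179.9, -0.1, 84.2]
wrist_force: [-2.0, 4.1, 13.2]
grip_width: 0.007
time_s: 10.47
tcp_pos: [510.4, 119.4, 297.5]
orientation: [-179.9, 0.0, 84.1]
wrist_force: [0.1, 0.2, -1.0]
grip_width: 0.005
time_s: 10.88
tcp_pos: [511.0, 119.4, 261.2]
orientation: [179.9, -0.0, 84.2]
wrist_force: [-1.3, -0.0, 14.9]
grip_width: 0.005
time_s: 11.05
tcp_pos: [510.9, 119.4, 262.0]
orientation: [179.9, -0.0, 84.2]
wrist_force: [-2.4, -0.4, 14.0]
grip_width: 0.005
time_s: 11.47
tcp_pos: [510.4, 119.5, 297.3]
orientation: [-179.9, 0.0, 84.2]
wrist_force: [-0.2, 0.2, -0.8]
grip_width: 0.008
[-0.001  0.007  0.343] [-0.004  0.     0.009] pos [510.4 119.5 297.3] [-179.9    0.    84.2] t 11.47
```

View pics/s9.png

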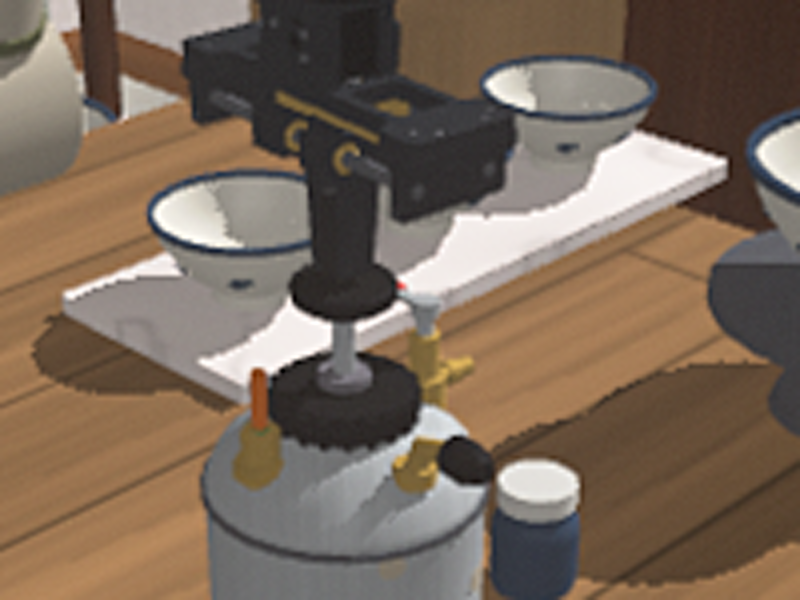

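```bash
python3 -m crank '0 0 0.1 0 0 0; 0 0 0.2 0 0 0; 0 0 0.3 0 0 0; 0 0 0.37 0 0 0; 0 0 0.37 0 0 0'
python3 -m crank '0 0 0 0 0 0; 0 0 0 0 0 0'
python3 -m crank '0 0 -0.15 0 0 0; 0 0 -0.3 0 0 0; 0 0 -0.37 0 0 0; 0 0 -0.37 0 0 0; 0 0 -0.37 0 0 0'
python3 -m crank '0 0 0.1 0 0 0; 0 0 0.2 0 0 0; 0 0 0.3 0 0 0; 0 0 0.37 0 0 0; 0 0 0.37 0 0 0'
python3 -m crank '0 0 0 0 0 0; 0 0 0 0 0 0'
python3 -m crank '0 0 -0.15 0 0 0; 0 0 -0.3 0 0 0; 0 0 -0.37 0 0 0; 0 0 -0.37 0 0 0; 0 0 -0.37 0 0 0'
python3 - <<'E'
from h import *
delta([511,119.3,263],83.9)
snap("scene","s10",(260,150,360,225),8)
E
```

```text
time_s: 11.93
tcp_pos: [510.9, 119.5, 261.3]
orientation: [179.9, -0.0, 84.2]
wrist_force: [-1.4, 0.2, 13.0]
grip_width: 0.004
time_s: 12.1
tcp_pos: [510.9, 119.5, 262.2]
orientation: [179.9, -0.0, 84.2]
wrist_force: [-1.9, -0.4, 13.9]
grip_width: 0.005
time_s: 12.52
tcp_pos: [510.4, 119.5, 297.4]
orientation: [-179.9, 0.0, 84.2]
wrist_force: [0.1, 0.1, 0.2]
grip_width: 0.002
time_s: 12.93
tcp_pos: [510.9, 119.5, 261.0]
orientation: [179.9, -0.0, 84.2]
wrist_force: [-0.3, 0.2, 13.4]
grip_width: 0.005
time_s: 13.1
tcp_pos: [510.9, 119.5, 262.0]
orientation: [179.9, -0.0, 84.2]
wrist_force: [-1.2, -0.1, 14.1]
grip_width: 0.007
time_s: 13.52
tcp_pos: [510.4, 119.5, 297.3]
orientation: [-179.9, 0.0, 84.2]
wrist_force: [-0.1, 1.2, -0.5]
grip_width: 0.007
[-0.001  0.007  0.343] [-0.004  0.     0.009] pos [510.4 119.5 297.3] [-179.9    0.    84.2] t 13.52
```

View pics/s10.png

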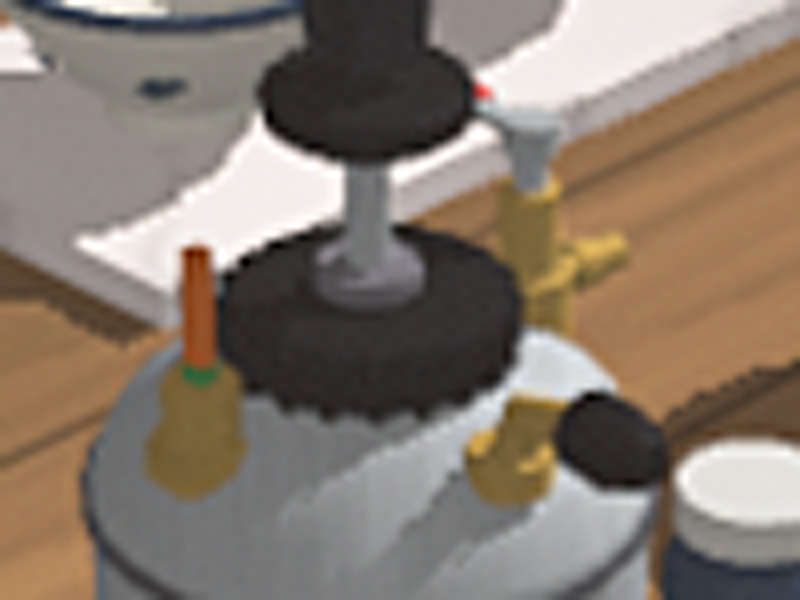

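```bash
python3 -m crank '0 0 0.1 0 0 0; 0 0 0.2 0 0 0; 0 0 0.3 0 0 0; 0 0 0.37 0 0 0; 0 0 0.37 0 0 0'
python3 -m crank '0 0 0 0 0 0; 0 0 0 0 0 0'
python3 -m crank '0 0 -0.15 0 0 0; 0 0 -0.3 0 0 0; 0 0 -0.37 0 0 0; 0 0 -0.37 0 0 0; 0 0 -0.37 0 0 0'
python3 - <<'E'
from h import *
snap("scene","s11a",(260,150,360,225),8)
E
python3 -m crank '0 0 0.1 0 0 0; 0 0 0.2 0 0 0; 0 0 0.3 0 0 0; 0 0 0.37 0 0 0; 0 0 0.37 0 0 0'
python3 -m crank '0 0 0 0 0 0; 0 0 0 0 0 0'
python3 -m crank '0 0 -0.2 0 0 0; 0 0 -0.4 0 0 0; 0 0 -0.8 0 0 0; 0 0 -1 0 0 0; 0 0 -1 0 0 0'
python3 -m crank '0.3 0 0 0 0 0; 0.6 0 0 0 0 0; 0.9 0 0 0 0 0; 1 0 0 0 0 0; 1 0 0 0 0 0'
python3 -m crank '0.3 0 0 0 0 0; 0.6 0 0 0 0 0; 0.9 0 0 0 0 0; 1 0 0 0 0 0; 1 0 0 0 0 0'
python3 - <<'E'
from h import *
snap("scene","s11",(260,150,360,225),8)
snap("top","t11",(120,170,360,350),3.3)
for z in (200,202,232,235,238,240): print(z,proj("scene",[504.7,61.6,z]))
E
```

```text
time_s: 13.98
tcp_pos: [510.9, 119.5, 261.2]
orientation: [179.9, -0.0, 84.2]
wrist_force: [-1.9, -0.3, 12.7]
grip_width: 0.005
time_s: 14.15
tcp_pos: [510.9, 119.5, 262.2]
orientation: [179.9, -0.0, 84.2]
wrist_force: [-2.6, -0.3, 14.3]
grip_width: 0.002
time_s: 14.57
tcp_pos: [510.4, 119.5, 297.4]
orientation: [-179.9, 0.0, 84.2]
wrist_force: [-0.7, -0.4, -0.1]
grip_width: 0.005
time_s: 15.03
tcp_pos: [510.9, 119.5, 261.2]
orientation: [179.9, -0.0, 84.2]
wrist_force: [-0.8, -0.9, 12.6]
grip_width: 0.005
time_s: 15.2
tcp_pos: [510.9, 119.5, 262.2]
orientation: [179.9, -0.0, 84.2]
wrist_force: [-1.7, 0.5, 14.0]
grip_width: 0.002
time_s: 15.62
tcp_pos: [511.5, 119.5, 364.6]
orientation: [179.7, -0.0, 84.2]
wrist_force: [-0.6, 0.4, 0.3]
grip_width: 0.004
time_s: 16.03
tcp_pos: [520.6, 220.6, 359.4]
orientation: [-179.8, 0.0, 84.3]
wrist_force: [-0.2, 0.3, -0.5]
grip_width: 0.006
time_s: 16.45
tcp_pos: [531.2, 318.9, 360.1]
orientation: [-179.9, 0.1, 84.2]
wrist_force: [-0.2, 0.1, 0.6]
grip_width: 0.008
200 [284.3466998  196.80310563]
202 [284.3179154  195.99138879]
232 [283.87847545 183.5992281 ]
235 [283.83372465 182.33726037]
238 [283.78882423 181.07107299]
240 [283.75880711 180.22459335]
```

View pics/s11.png

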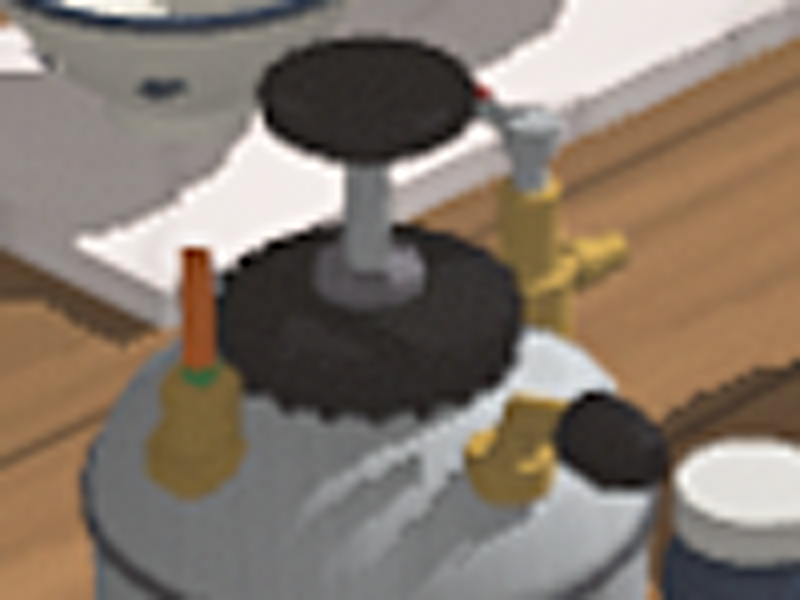

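View pics/t11.png

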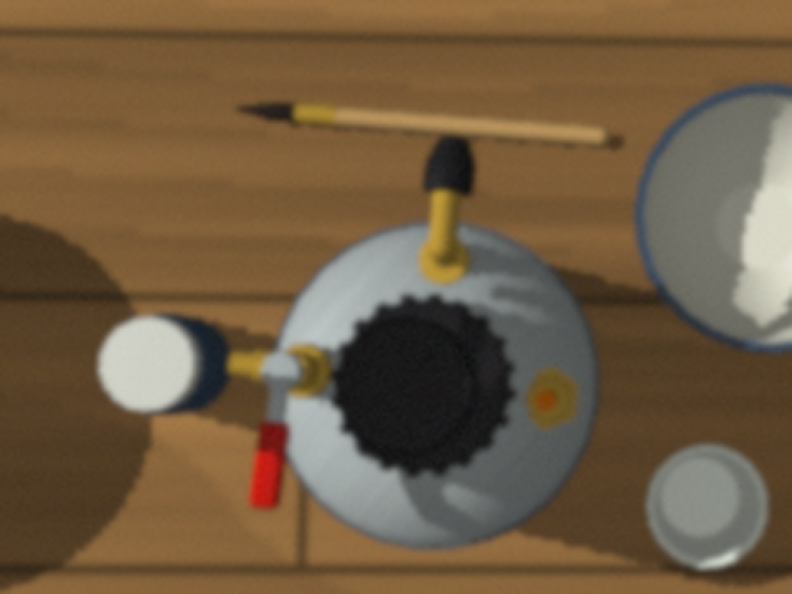

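The pin top sits at scene pixel (284.6, 181). That is a height of about 238 mm, which means 38 mm out, and it did not change over the last two strokes. The lever is across the outlet, the knob is up and the arm is clear.

```bash
python3 -c "
from cell import *
s=read_state();print(s['joint_vel'].round(2),s['wrist_force'].round(1));print(sign_off())"
```

```text
[-0.75 -0.9   0.13  0.03  0.15  0.11] [ 0.  -0.6 -0.5]
the job is handed in; nothing more can be done
None
```

I shut the bleed cock, pumped the sprayer until the pressure pin stood fully out, and handed the job in at about 16.6 s of the 61 s. No verdict was reported.

- **Bleed cock:** I pushed the red lever round with the closed fingertips at about 2–3 N until it met its stop at 8–10 N. The top image then measured it at about 90°, and it had not moved in the last picture.
- **Pumping:** I made seven strokes of roughly 28–31 mm. The wrist force fell back to zero after each one, so the knob was free to return.
- **Pressure pin:** Its top measured about 238 mm up, which is about 38 mm out, with the green band showing. The last two strokes did not raise it further.
- **Final state:** The knob was up, and the sprayer, bowl, jar, cup and brush showed no visible shift. The arm was clear, with wrist force around zero.

None of these checks failed or disagreed. The lever angle and pin height come only from the images, good to about 2 mm.

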